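# Index the sample cell into the beam gate

### The arm

A 6-joint arm with a two-finger parallel gripper is mounted at the origin on a cart in front of the work surface, level with it; the furniture and walls round the work are solid. World frame = base frame: x ahead of the robot, y to its left, z up, the work surface at z = 0. Lengths are in m, angles in rad, forces in N, time in s.
With the tool pointing down it reaches from about 0.325 to 0.75 m from the base axis. Payload 7.6 kg.
Tool frame: the origin (TCP) lies at the very end of the fingers, on their centre line; the grasp point (between the pads) lies env.tcp_to_grasp behind it (env.tcp_to_grasp is the distance from the TCP to the grasp point, in m); z points along the fingers, y is the line along which they close (so a half turn about z gives the same grasp; the last joint's range is limited). The gripper opens to 85 mm and grips with 20 to 120 N. Pads are 22 mm wide; open, the fingers measure 114 mm over their backs; the gripper's body (76 mm by 85 mm) begins 54 mm behind the grasp point. The pads swing forward as they close: fully open they stand 13 mm farther back than shut.
Start: joints at [1.154, 0.052, 1.401, -0, 1.689, -0.07], TCP at [0.178, 0.494, 0.231] pointing down, gripper open.
Joint ranges: [-2.9, 2.9], [-0.91, 2.17], [0.12, 2.37], [-1.06, 4.2], [0.26, 2.73], [-2.93, 2.93]. Speed limits (rad/s): [2.57, 2.57, 3.01, 3.14, 3.14, 3.14].

### API

Orientations are given as a rotation vector (axis times angle).
In Python, from workcell import env, viewer gives the robot as it stands. The module is installed in compiled form; this text tells all that it offers.
- The arm moves only by the tool arm_command, never from a script. Its argument "motion" is text: rows parted by semicolons, each of 6 numbers parted by spaces: the shift along the tool's x, y, z in mm, then the turn, a rotation vector about the tool's x, y, z in rad. A call has 1 to 20 rows; each row shifts and turns the commanded pose from where the row before left it, along the tool's axes as they then stand; what a row does not reach is not made up. A row lasts 1/10 s, in which the tool goes at most 50 mm and 8.59 degrees, less where a joint would pass 70% of its speed; a pose out of reach is approached as far as the arm can. A call with a gripper value outside its range is refused whole. "jaw" is the finger opening in mm, from 0 to 85.4, set as the call begins (left out, the last holds). The fingers move at their own pace and stop on an object; the grip force is fixed at half the most. Time passes only in rows, so rows that do not move let the fingers close. It gives the time, the measured TCP pose, the force, the opening and the grip force at its end, in the units of the state.
- env.read_state(): the state, without advancing time (a new reading comes with each control period).
- viewer.read_camera(name): name is "side" or "top" or "wrist"; returns (picture, depth): 420x560x3 uint8, red, green, blue; 420x560 float32, m along the optical axis (not along the pixel's ray), 0 where there is no reading.
- viewer.camera_info(name): a dict with "intrinsics" (3x3 intrinsics, pixels), "k1" (the pictures are not rectified: a ray, as slopes to the right and down, at radius r is drawn at 1 + k1 r^2 times it, then the intrinsics apply), "R" (3x3) and "t" (3): a world point X has camera coordinates R X + t. Camera axes: x right, y down, z forward; pixel columns grow to the right and rows downward; lengths in m; the calibration is good to about 2 mm. A picture is of the moment at which its call begins: read the wrist's pose just before it. camera_info takes no time and is no camera call; for the wrist camera it gives the pose at the moment of the call.
- env.finish_job(): hands the job in; it is judged then, once.
The state is a dict: "time": time; "joint_positions": joint angles; "joint_velocities": joint speeds; "tau": joint torques, N m; "tcp_pos": TCP position; "eef_rot": TCP orientation; "ft_force": force on the tool from outside, world axes, zero at the start; "torque": the same for the moment, N m; "finger_gap": opening from 0.0 (shut) to 1.0 (fully open); "finger_force": force on a finger pad.
Only numpy, scipy, OpenCV 4.12 (cv2) and the standard library are available. Lean on these libraries where they do the work, as an engineer would, in place of code of your own. Each camera call takes 0.05 s, during which the arm holds its last target. There are 200 camera calls.

### The job

A capped vial was left standing on the rail of the sample stage, in the way of the carriage: lift it off and stand it upright on the countertop, clear of the stage. Then take the carriage by its black grip post and slide it along the rail until the ball in the gate clicks into the carriage's notch, with the glass cell between the gate's two towers, and finish still gripping the post, holding the carriage at rest in that notch. Do not push the carriage against the vial, do not tip the vial over, and leave the beaker and the amber bottle where they are.

Things in the scene. Friction and masses are not known exactly. Their poses are not given: they have to be found in the camera images.
- stage: Fixed aluminium base plate 130 x 460 x 12 mm with a flat steel rail 40 mm wide along its middle, rail top 26 mm above the countertop; dark end blocks. Origin: centre of the underside, on the countertop; y axis along the rail (towards the gate, to the left), z up. A fixed tall jug, 150 mm across, stands behind its right-hand end (axis at world x 0.61, y -0.01): keep the arm clear.
- carriage: Grey carriage, slides only along the stage's y axis on the rail (0.5 kg, drag about 1 N; its origin travels from -125 to +180 mm of the stage's y). Origin: at countertop level, below the glass cell's middle; axes as the stage's. Its body is 60 mm wide, reaches from y = -90 to +36 mm and up to z = 48 mm. The glass cell, 36 x 36 mm, top at 91 mm, is fixed on it at y = 0, the grip post at y = -70 mm.
- grip_post (a point): Point on the axis of the carriage's black grip post, 20 x 20 mm square with sides along the carriage's x and y, reaching from 48 to 108 mm above the countertop; this point lies 90 mm above it. At least 30 mm is free on every side of the post.
- cell_mid (a point): Middle of the glass cell on the carriage, 70 mm above the countertop.
- gate: Beam gate fixed on the stage: two grey towers, 18 x 30 mm, tops 100 mm above the countertop, one on either side of the rail (inner faces at x = -46 and +46 mm), with small black lens barrels outside. Origin: on the rail's centre line at countertop level, midway between the towers; axes as the stage's. The ball is in the notch when the cell's middle has the gate's y.
- gate_ball (a point): The spring-loaded ball's place in the -x tower, 37 mm above the countertop. It presses on the carriage's side. Sliding to +y: up to about 2 N extra drag while the ball climbs a ramp, 32 to 18 mm short of the notch; little drag on the flat; within about 4 mm of the notch the carriage is drawn in; moving it off the notch takes about 5 to 8 N.
- notch (a point): Middle of the notch, 9 mm wide, in the steel strip on the carriage's -x side, 37 mm above the countertop, level in y with the cell's middle.
- left_vial: Capped glass vial with white cap, 28 mm diameter, 92 mm high, 34 g, standing upright on the rail between carriage and gate. Origin: centre of its underside; z up along its axis.
- beaker: Small glass beaker 72 mm across, 89 mm high, loose; origin: centre of the underside. At least 15 cm of bare countertop lie between it and the right-hand end of the stage. Leave alone.
- amber_bottle: Amber sample bottle, 51 mm diameter, 109 mm high, loose; origin: centre of the underside. Leave alone.
Things that resemble listed ones, but are neither listed nor needed, are in the scene too. What is shaped like the left_vial but green is not meant.

How it is judged:
By the outcome, as a careful person would: the job done as asked, in the order asked, and still so for the second after the job is handed in, while the arm keeps its last pose, push and grip.
It also fails if it takes over 72 s, if anything falls off the work surface, if the arm or the gripper's body presses on something with over 40 N, if the wrist force passes 120 N, or if a joint passes its speed limit or range.

## Working session

There is one attempt and no reset: what is moved stays moved. The work goes in short steps, Python scripts to look and compute and a tool call to move; the robot and the scene stay as the last step left them, time stands still between calls to the robot, and variables do not carry over. Pictures are saved under pics/ and viewed, at most 10 in all, crops included, and the job is handed in when it is done.

Besides the shell and the picture viewer there is one more tool, called after "Emit:" as a command line: name --argument value ..., lists and objects as JSON in quotes. arm_command: Moves the arm, as the interface text tells. Its arguments: {"type":"object","properties":{"motion":{"type":"string"},"jaw":{"type":"number"}},"required":["motion"]}

```bash
mkdir -p pics; ls; cat > h.py <<'E'
import numpy as np, cv2
from workcell import env, viewer
def grab(n):
    s=env.read_state(); ci=viewer.camera_info(n); p,d=viewer.read_camera(n); return p,d,ci,s
def ray(ci,u,v):
    K=np.array(ci["intrinsics"]); R=np.array(ci["R"]); t=np.array(ci["t"])
    k=float(np.ravel(ci["k1"])[0])
    q=cv2.undistortPoints(np.array([[[u,v]]],float),K,np.array([k,0,0,0.]),).ravel()
    return -R.T@t, R.T@np.array([q[0],q[1],1.])
def onz(ci,u,v,z):
    c,d=ray(ci,u,v); return c+d*(z-c[2])/d[2]
def dep(ci,u,v,D):
    c,d=ray(ci,u,v); return c+d*D[int(v),int(u)]
def tri(a,b):
    (c1,d1),(c2,d2)=a,b
    A=np.stack([d1,-d2],1); s=np.linalg.lstsq(A,c2-c1,rcond=None)[0]
    p,q=c1+d1*s[0],c2+d2*s[1]; return (p+q)/2,np.linalg.norm(p-q)
def proj(ci,X):
    R=np.array(ci["R"]);t=np.array(ci["t"]);k=float(np.ravel(ci["k1"])[0])
    return cv2.projectPoints(np.array(X,float).reshape(-1,3),cv2.Rodrigues(R)[0],t,np.array(ci["intrinsics"]),np.array([k,0,0,0.]))[0].reshape(-1,2)
E
python3 - <<'E'
from h import *
import pickle
out={}
for n in("top","side"):
    p,d,ci,s=grab(n); out[n]=(p,d,ci); cv2.imwrite(f"pics/{n}0.png",cv2.cvtColor(p,cv2.COLOR_RGB2BGR))
    R=np.array(ci["R"]);print(n,-R.T@np.array(ci["t"]),ci["k1"],R[2])
pickle.dump(out,open("v0.pkl","wb"))
print(env.tcp_to_grasp,s)
E
```

```text
pics
top [0.42260437 0.06319345 1.30180674] -0.10005749432942249 [ 0.05059952  0.020552   -0.99850754]
side [0.34152479 1.45335482 0.86379542] -0.04862696224529261 [ 0.09830838 -0.86072852 -0.4994816 ]
0.0187 {'time': 0.05, 'joint_positions': array([ 1.15370753e+00,  5.28207566e-02,  1.40172344e+00, -9.18978435e-06,
        1.68859990e+00, -7.02958845e-02]), 'joint_velocities': array([-0.00013761, -0.00016035, -0.00148344, -0.00116614, -0.00016313,
       -0.00021048]), 'tau': array([ 3.68619485e-04, -3.82962155e+01, -3.61365473e+01, -1.79787362e-04,
        5.02854862e-03, -3.43739650e-06]), 'tcp_pos': array([0.17829561, 0.49347786, 0.23048146]), 'eef_rot': array([-5.41953856e-01, -3.09412161e+00,  2.36817535e-03]), 'ft_force': array([-0.02448317,  0.30344495, -0.70878578]), 'torque': array([-0.06256985,  0.01423444,  0.0422128 ]), 'finger_force': 0.0, 'finger_gap': 0.9973526418604416}
```

View pics/top0.png

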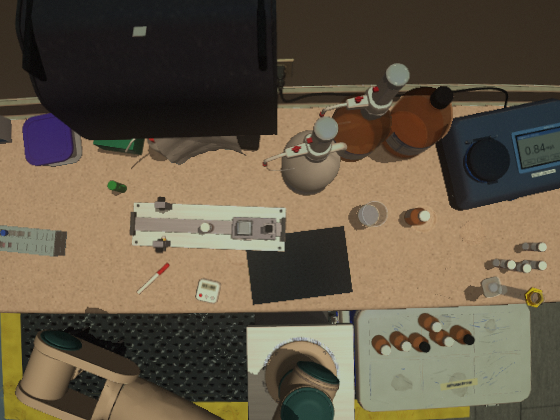

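View pics/side0.png

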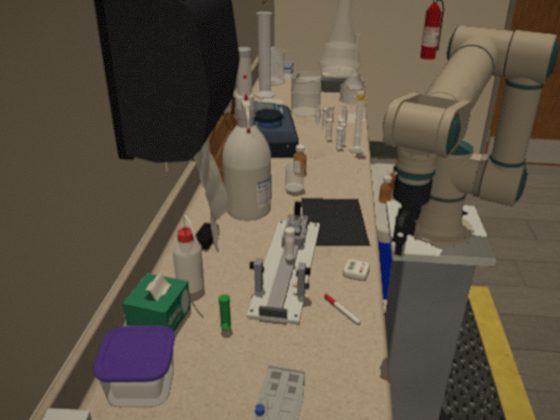

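The top view shows the stage at columns 131–286, rows 205–250, with the vial cap at (204,228), the post at about (269,230) and the towers at (162,204) and (161,245). The side view shows the vial at (290,245). Next I zoom in on both.

```bash
python3 - <<'E'
from h import *
import pickle
o=pickle.load(open("v0.pkl","rb"))
a=cv2.resize(o["top"][0][190:265,120:300],None,fx=4,fy=4,interpolation=cv2.INTER_CUBIC)
b=cv2.resize(o["side"][0][190:325,240:330],None,fx=4,fy=4,interpolation=cv2.INTER_CUBIC)
c=np.zeros((540+0,720+0,3),np.uint8); c[:300]=a
cv2.imwrite("pics/z.png",cv2.cvtColor(c[:300],cv2.COLOR_RGB2BGR)); cv2.imwrite("pics/zs.png",cv2.cvtColor(b,cv2.COLOR_RGB2BGR))
p,d,ci=o["top"]
for n,u,v,z in[("vial",204,228,.118),("post",269,230,.108),("tow+",162,204,.1),("tow-",161,245,.1),("cLt",131,207,.012),("cRb",286,250,.012),("pen",168,265,0),("calc",207,280,0),("mat",248,262,0),("green",112,186,.09),("free",190,270,0)]:
    print(n,onz(ci,u,v,z).round(4),dep(ci,u,v,d).round(4))
E
```

```text
vial [0.4434 0.2609 0.118 ] [0.4434 0.2608 0.1186]
post [0.4344 0.0833 0.108 ] [0.4343 0.0832 0.1104]
tow+ [0.5133 0.3817 0.1   ] [0.513  0.3807 0.1037]
tow- [0.3987 0.3857 0.1   ] [0.3988 0.3847 0.1037]
cLt [0.5131 0.5007 0.012 ] [0.5137 0.5034 0.004 ]
cRb [0.3751 0.0358 0.012 ] [0.3751 0.0358 0.0119]
pen [0.3361 0.3919 0.    ] [0.3369 0.3887 0.0126]
calc [0.2894 0.2741 0.    ] [0.2914 0.271  0.0192]
mat [0.3411 0.1499 0.    ] [0.3415 0.1494 0.0064]
green [0.5692 0.53   0.09  ] [0.5683 0.5274 0.0968]
free [0.3201 0.325  0.    ] [0.3201 0.325  0.0004]
```

View pics/z.png

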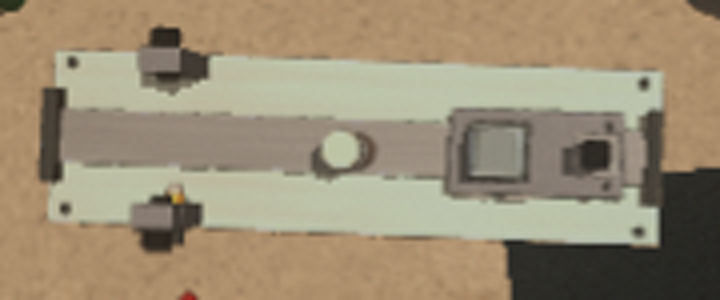

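View pics/zs.png

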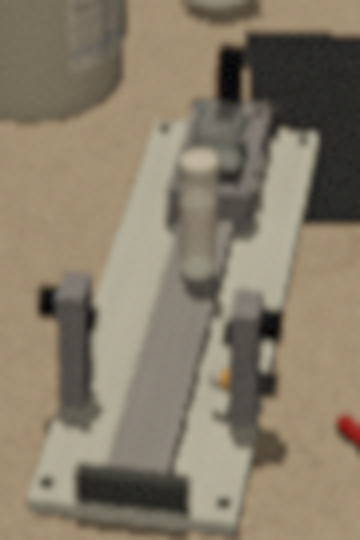

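```bash
cat >> h.py <<'E'
from scipy.spatial.transform import Rotation as Ro
def plan(p,yaw,v=30.,w=6.):
    """needed shift (tool axes, mm) and turn to TCP p, tool down with tool y at angle yaw from world +y (ccw)"""
    s=env.read_state(); R=Ro.from_rotvec(s["eef_rot"])
    yd=np.array([-np.sin(yaw),np.cos(yaw),0]); zd=np.array([0,0,-1.]); T=Ro.from_matrix(np.stack([np.cross(yd,zd),yd,zd],1))
    sh=R.inv().apply(np.array(p)-s["tcp_pos"])*1e3; rv=(R.inv()*T).as_rotvec()
    n=max(np.linalg.norm(sh)/v,np.degrees(np.linalg.norm(rv))/w)
    print("shift",sh.round(1),"turn",rv.round(4),"rows",n.round(2),"shift after turn",(T.inv().apply(np.array(p)-s["tcp_pos"])*1e3).round(1)); return sh,rv
E
python3 - <<'E'
from h import *
import pickle
o=pickle.load(open("v0.pkl","rb")); p,d,ci=o["top"]
for n,q in dict(TL=(56,52),TR=(662,72),BR=(658,244),BL=(48,220)).items():
    print(n,onz(ci,120+q[0]/4-.4,190+q[1]/4-.4,.012).round(4))
P=[onz(ci,120+q[0]/4-.4,190+q[1]/4-.4,.012) for q in((56,52),(662,72),(658,244),(48,220))]
for a,b in((0,1),(3,2)):
    v=P[a]-P[b]; print(np.linalg.norm(v),"yaw",np.degrees(np.arctan2(-v[0],v[1])))
c=sum(P)/4; print("centre",c)
# HSV mask of plate
hsv=cv2.cvtColor(p,cv2.COLOR_RGB2HSV)
u,v=205,225
print(hsv[212,230],hsv[240,230],hsv[260,230])
print(plan([.36,.26,.30],0))
E
```

```text
TL [0.5263 0.4926 0.012 ]
TR [0.5008 0.0356 0.012 ]
BR [0.3734 0.0415 0.012 ]
BL [0.3996 0.4996 0.012 ]
0.45763089355756476 yaw -3.192187508419861
0.45888762128389937 yaw -3.2685313013221395
centre [0.45001451 0.26732488 0.012     ]
[ 38  34 196] [ 40  29 196] [ 16  99 168]
shift [-250.2 -157.9  -69.3] turn [-1.400e-03 -3.000e-04 -3.468e-01] rows 10.13 shift after turn [-181.7 -233.5  -69.5]
(array([-250.23290994, -157.94979925,  -69.26128995]), array([-1.35030542e-03, -3.45779573e-04, -3.46810547e-01]))
```

```bash
python3 - <<'E'
from h import *
plan([.40,.20,.30],-.0564)
E
```

```text
shift [-308.2 -200.8  -69.2] turn [-0.0014 -0.0003 -0.2904] rows 12.48 shift after turn [-237.9 -280.5  -69.5]
```

Emit:
arm_command --motion "0 0 -15 0 0 -0.0726; 0 0 -15 0 0 -0.0726; 0 0 -20 0 0 -0.0726; 0 0 -20 0 0 -0.0726; -20 -23 0 0 0 0; -24 -28 0 0 0 0; -24 -28 0 0 0 0; -24 -28 0 0 0 0; -24 -28 0 0 0 0; -24 -28 0 0 0 0; -24 -28 0 0 0 0; -24 -28 0 0 0 0; -24 -28 0 0 0 0; -16 -20 0 0 0 0; -10 -13 0 0 0 0; 0 0 0 0 0 0; 0 0 0 0 0 0"

```text
time: 1.8
tcp_pos: [0.4001, 0.2009, 0.301]
eef_rot: [-0.09, -3.14, -0.0]
ft_force: [-0.1, 0.5, -0.5]
finger_gap: 1.001
finger_force: 0.0
```

```bash
python3 - <<'E'
from h import *
import pickle
p,d,ci,s=grab("wrist"); pickle.dump((p,d,ci),open("w1.pkl","wb"))
cv2.imwrite("pics/w1.png",cv2.cvtColor(p,cv2.COLOR_RGB2BGR))
R=np.array(ci["R"]);print(s["time"],s["tcp_pos"],s["eef_rot"],-R.T@np.array(ci["t"]),R[2],ci["intrinsics"],ci["k1"])
print(proj(ci,[[.4434,.2609,.118],[.4344,.0833,.108]]))
E
```

```text
1.8 [0.40010422 0.20086085 0.30099946] [-8.95702899e-02 -3.13959673e+00 -1.61635720e-04] [0.32602359 0.20462275 0.44380911] [ 0.29463813 -0.01634019 -0.95546919] [[307.20846492   0.         282.75955586]
 [  0.         307.20846492 210.22303984]
 [  0.           0.           1.        ]] -0.023684489534463667
[[338.55645496 221.59779995]
 [183.32117623 219.59582942]]
```

View pics/w1.png

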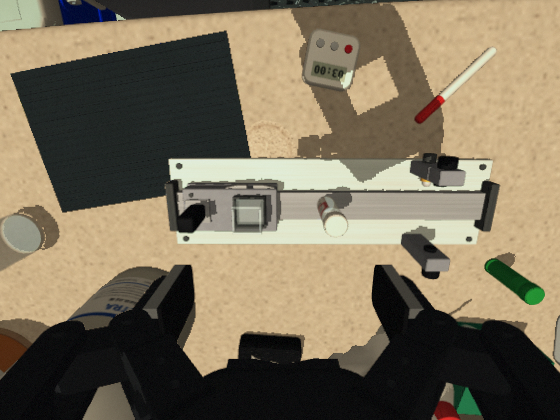

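The wrist view shows the vial's cap at (337,224), the post at about (190,216), the cell at (248,212) and the towers at (440,170) and (427,258). I measure the tops with depth and by triangulating two views.

```bash
cat >> h.py <<'E'
def cloud(d,ci):
    vv,uu=np.mgrid[0:420,0:560]; K=np.array(ci["intrinsics"]);k=float(np.ravel(ci["k1"])[0])
    q=cv2.undistortPoints(np.stack([uu,vv],-1).reshape(-1,1,2).astype(float),K,np.array([k,0,0,0.])).reshape(420,560,2)
    C=np.dstack([q[...,0]*d,q[...,1]*d,d]); R=np.array(ci["R"]); X=(C-np.array(ci["t"]))@R
    X[d==0]=np.nan; return X
def tops(W,c,r,zlo,zhi):
    m=(np.hypot(W[...,0]-c[0],W[...,1]-c[1])<r)&(W[...,2]>zlo)&(W[...,2]<zhi)
    v,u=np.nonzero(m); q=W[m]
    if len(u)==0: return None
    mu=((u.min()+u.max())/2,(v.min()+v.max())/2)
    return len(u),q.mean(0).round(4),q.min(0).round(4),q.max(0).round(4),(u.mean().round(2),v.mean().round(2)),mu
E
python3 - <<'E'
from h import *
import pickle
o=pickle.load(open("v0.pkl","rb")); V={"top":o["top"],"side":o["side"],"wrist":pickle.load(open("w1.pkl","rb"))}
D={n:cloud(V[n][1],V[n][2]) for n in V}
px={}
for nm,c,r,lo,hi in(("vial",(.445,.262),.03,.108,.13),("post",(.435,.083),.03,.10,.12),("tow+",(.513,.383),.04,.094,.115),("tow-",(.399,.385),.04,.094,.115),("cell",(.44,.155),.035,.083,.1)):
    for n in V:
        t=tops(D[n],c,r,lo,hi); print(nm,n,t); 
        if t: px[nm,n]=t[4]
    if (nm,"top") in px and (nm,"wrist") in px: print("  tri",tri(ray(V["top"][2],*px[nm,"top"]),ray(V["wrist"][2],*px[nm,"wrist"])))
E
```

```text
vial top (83, array([0.4455, 0.2572, 0.1195]), array([0.4324, 0.2444, 0.1091]), array([0.4571, 0.2721, 0.126 ]), (np.float64(205.22), np.float64(227.19)), (np.float64(205.0), np.float64(227.5)))
vial side (68, array([0.4477, 0.2643, 0.1152]), array([0.4353, 0.2455, 0.1081]), array([0.4606, 0.2797, 0.1203]), (np.float64(289.41), np.float64(231.47)), (np.float64(289.5), np.float64(232.0)))
vial wrist (490, array([0.4469, 0.257 , 0.1172]), array([0.4344, 0.244 , 0.1081]), array([0.4627, 0.271 , 0.12  ]), (np.float64(335.03), np.float64(224.42)), (np.float64(335.0), np.float64(224.5)))
  tri (array([0.44548879, 0.25672697, 0.12090921]), np.float64(0.0005465331022601204))
post top (50, array([0.4397, 0.0858, 0.109 ]), array([0.4288, 0.0775, 0.1024]), array([0.4484, 0.0943, 0.1186]), (np.float64(268.04), np.float64(228.08)), (np.float64(268.0), np.float64(228.5)))
post side (32, array([0.4415, 0.0901, 0.106 ]), array([0.4325, 0.0699, 0.1015]), array([0.4507, 0.1   , 0.1106]), (np.float64(297.06), np.float64(203.47)), (np.float64(297.0), np.float64(203.5)))
post wrist (286, array([0.4402, 0
[... 1577 characters left out ...]
4(0.004193856396568402))
cell top (52, array([0.4438, 0.1542, 0.092 ]), array([0.4246, 0.1387, 0.085 ]), array([0.4615, 0.17  , 0.0978]), (np.float64(243.58), np.float64(227.21)), (np.float64(243.5), np.float64(227.5)))
cell side (76, array([0.4454, 0.1562, 0.0877]), array([0.4273, 0.1347, 0.083 ]), array([0.4644, 0.1788, 0.093 ]), (np.float64(293.7), np.float64(219.91)), (np.float64(293.5), np.float64(220.0)))
cell wrist (380, array([0.4452, 0.1534, 0.0891]), array([0.4268, 0.1345, 0.083 ]), array([0.4644, 0.1723, 0.0923]), (np.float64(246.24), np.float64(219.73)), (np.float64(246.0), np.float64(219.5)))
  tri (array([0.44369954, 0.15403695, 0.0931686 ]), np.float64(0.00019380024139133506))
```

```bash
python3 - <<'E'
from h import *
plan([.446,.2575,.065],-.0564)
E
```

```text
shift [-43.   58.7 236.1] turn [ 0.0002 -0.0005  0.0003] rows 8.24 shift after turn [-42.8  58.8 236.1]
```

Emit:
arm_command --motion "-10 15 10 0 0 0; -14 19 20 0 0 0; -12 15 20 0 0 0; -7 10 20 0 0 0; 0 0 25 0 0 0; 0 0 25 0 0 0; 0 0 25 0 0 0; 0 0 25 0 0 0; 0 0 25 0 0 0; 0 0 20 0 0 0; 0 0 14 0 0 0; 0 0 7 0 0 0; 0 0 0 0 0 0; 0 0 0 0 0 0" --jaw 85

```text
time: 3.25
tcp_pos: [0.447, 0.2577, 0.0663]
eef_rot: [0.088, 3.139, 0.001]
ft_force: [0.9, -0.7, -0.1]
finger_gap: 0.996
finger_force: 0.0
```

```bash
python3 - <<'E'
from h import *
a,_,_,s=grab("side"); b,_,_,_=grab("wrist")
c=np.hstack([cv2.resize(a[150:330,200:380],(400,400)),cv2.resize(b,(400,400))])
cv2.imwrite("pics/g1.png",cv2.cvtColor(c,cv2.COLOR_RGB2BGR)); print(s["tcp_pos"],s["ft_force"])
E
```

```text
[0.44696332 0.25773829 0.06628537] [ 0.90080938 -0.7489589  -0.07434839]
```

View pics/g1.png

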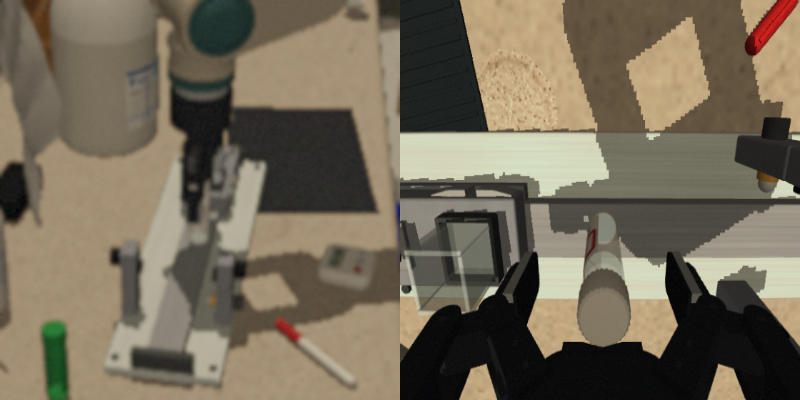

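The vial, at about (605,280) in the composite, sits centred between the pads at columns 530 and 675. I close on it.

Emit:
arm_command --motion "0 0 0 0 0 0; 0 0 0 0 0 0; 0 0 0 0 0 0; 0 0 0 0 0 0; 0 0 0 0 0 0; 0 0 0 0 0 0; 0 0 0 0 0 0; 0 0 0 0 0 0; 0 0 0 0 0 0; 0 0 0 0 0 0; 0 0 0 0 0 0; 0 0 0 0 0 0" --jaw 15

```text
time: 4.55
tcp_pos: [0.4466, 0.2573, 0.0654]
eef_rot: [0.089, 3.14, 0.0]
ft_force: [-0.5, -0.2, 1.5]
finger_gap: 0.29
finger_force: 58.7
```

Emit:
arm_command --motion "0 0 -8 0 0 0; 0 0 -15 0 0 0; 0 0 -20 0 0 0; 0 0 -20 0 0 0; 0 0 -15 0 0 0; 7 -3 -8 0 0 0; 16 -8 0 0 0 0; 20 -9.5 0 0 0 0; 20 -9.5 0 0 0 0; 20 -9.5 0 0 0 0; 18 -9 0 0 0 0; 14 -7 0 0 0 0; 6.5 -3 0 0 0 0; 2 -1 0 0 0 0; 0 0 0 0 0 0; 0 0 0 0 0 0"

```text
time: 6.15
tcp_pos: [0.3202, 0.205, 0.1513]
eef_rot: [0.089, 3.14, 0.0]
ft_force: [-0.8, 0.6, 0.3]
finger_gap: 0.288
finger_force: 58.8
```

```bash
python3 - <<'E'
from h import *
a,da,ci,s=grab("side"); b,_,_,_=grab("wrist")
c=np.hstack([cv2.resize(a[150:330,200:380],(400,400)),cv2.resize(b,(400,400))])
cv2.imwrite("pics/g2.png",cv2.cvtColor(c,cv2.COLOR_RGB2BGR)); print(s["tcp_pos"],s["ft_force"],s["finger_gap"]); plan([.32,.205,.0395],-.0564)
E
```

```text
[0.3201951  0.20497921 0.15130483] [-0.76167262  0.58317153  0.30529711] 0.28794764578550847
shift [1.000e-01 1.000e-01 1.117e+02] turn [-0.0001 -0.0003 -0.0001] rows 3.72 shift after turn [2.000e-01 1.000e-01 1.117e+02]
```

View pics/g2.png

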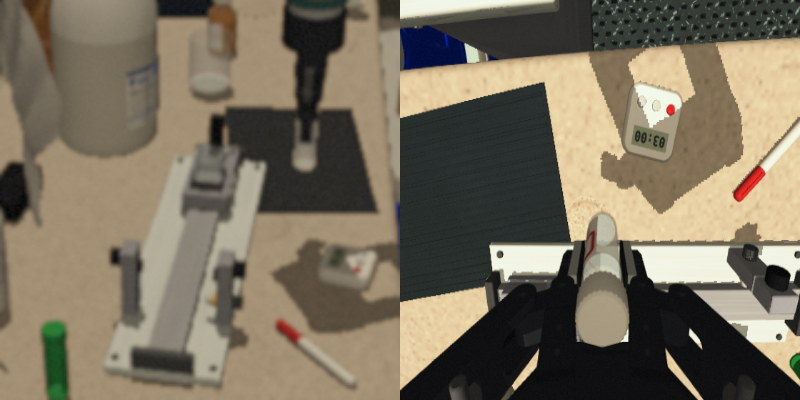

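The vial is held upright at (605,270) in the composite, clear of the timer and above bare counter. I lower it.

Emit:
arm_command --motion "0 0 10 0 0 0; 0 0 20 0 0 0; 0 0 22 0 0 0; 0 0 20 0 0 0; 0 0 15 0 0 0; 0 0 10 0 0 0; 0 0 6 0 0 0; 0 0 4 0 0 0; 0 0 2 0 0 0; 0 0 1 0 0 0; 0 0 0.5 0 0 0; 0 0 0 0 0 0; 0 0 0 0 0 0; 0 0 0 0 0 0"

```text
time: 7.65
tcp_pos: [0.32, 0.2049, 0.041]
eef_rot: [0.089, 3.14, 0.0]
ft_force: [-0.6, -0.1, -0.6]
finger_gap: 0.288
finger_force: 58.8
```

Force is still zero, so I creep down until contact.

Emit:
arm_command --motion "0 0 0.5 0 0 0; 0 0 0.5 0 0 0; 0 0 0.5 0 0 0; 0 0 0 0 0 0; 0 0 0 0 0 0"

```text
time: 8.15
tcp_pos: [0.3199, 0.2049, 0.0394]
eef_rot: [0.089, 3.14, 0.0]
ft_force: [-0.4, -1.2, 1.0]
finger_gap: 0.292
finger_force: 59.1
```

Emit:
arm_command --motion "0 0 0.5 0 0 0; 0 0 0.5 0 0 0; 0 0 0 0 0 0; 0 0 0 0 0 0"

```text
time: 8.55
tcp_pos: [0.3201, 0.2049, 0.0393]
eef_rot: [0.089, 3.14, 0.0]
ft_force: [-3.8, -2.2, 9.7]
finger_gap: 0.286
finger_force: 60.1
```

Contact. I back off slightly, release and rise.

Emit:
arm_command --motion "0 0 -0.6 0 0 0; 0 0 0 0 0 0; 0 0 0 0 0 0"

```text
time: 8.85
tcp_pos: [0.3201, 0.2049, 0.0393]
eef_rot: [0.089, 3.14, 0.0]
ft_force: [-1.1, -1.5, 6.8]
finger_gap: 0.291
finger_force: 59.3
```

Emit:
arm_command --motion "0 0 0 0 0 0; 0 0 0 0 0 0; 0 0 0 0 0 0; 0 0 0 0 0 0; 0 0 0 0 0 0; 0 0 0 0 0 0; 0 0 0 0 0 0; 0 0 0 0 0 0; 0 0 -5 0 0 0; 0 0 -10 0 0 0; 0 0 -20 0 0 0; 0 0 -25 0 0 0; 0 0 -30 0 0 0; 0 0 -30 0 0 0; 0 0 -25 0 0 0; 0 0 -10 0 0 0; 0 0 -5 0 0 0; 0 0 0 0 0 0" --jaw 55

```text
time: 10.65
tcp_pos: [0.3198, 0.2048, 0.1987]
eef_rot: [-0.089, -3.14, -0.0]
ft_force: [0.8, 0.4, -0.4]
finger_gap: 0.644
finger_force: 0.0
```

```bash
python3 - <<'E'
from h import *
for n in("top","wrist"):
    p,d,ci,s=grab(n); W=cloud(d,ci)
    print(n,"vial",tops(W,(.32,.205),.035,.08,.1)); 
    for nm,c,r,lo,hi in(("post",(.44,.0855),.03,.10,.12),("cell",(.4445,.1545),.035,.083,.1),("tow+",(.516,.389),.03,.094,.115),("tow-",(.4,.3945),.03,.094,.115)): print(nm,tops(W,c,r,lo,hi))
    cv2.imwrite(f"pics/r_{n}.png",cv2.cvtColor(p,cv2.COLOR_RGB2BGR))
print(s["finger_gap"]);plan([.440,.0855,.071],-.0564)
E
```

```text
top vial None
post (49, array([0.4397, 0.0859, 0.1096]), array([0.4288, 0.0775, 0.1047]), array([0.4482, 0.0943, 0.1148]), (np.float64(267.98), np.float64(228.06)), (np.float64(268.0), np.float64(228.5)))
cell (53, array([0.4441, 0.1544, 0.0921]), array([0.4246, 0.1385, 0.0835]), array([0.4615, 0.1701, 0.0979]), (np.float64(243.51), np.float64(227.11)), (np.float64(243.5), np.float64(227.5)))
tow+ (91, array([0.5162, 0.3891, 0.1007]), array([0.5046, 0.3735, 0.0942]), array([0.5338, 0.4052, 0.11  ]), (np.float64(159.35), np.float64(203.03)), (np.float64(159.5), np.float64(202.0)))
tow- (103, array([0.3973, 0.3958, 0.1007]), array([0.379 , 0.3805, 0.0942]), array([0.4102, 0.4118, 0.1094]), (np.float64(157.39), np.float64(245.56)), (np.float64(157.5), np.float64(246.5)))
wrist vial (851, array([0.3204, 0.2045, 0.0912]), array([0.3081, 0.1905, 0.0801]), array([0.3353, 0.2182, 0.0939]), (np.float64(283.11), np.float64(207.95)), (np.float64(283.0), np.float64(207.5)))
post None
cell (684, array([0.4444, 0.154 , 0.0885]), array([0.4258, 0.1356, 0.083 ]), array([0.4652, 0.1723, 0.0925]), (np.float64(238.74), np.float64(330.46)), (np.float64(238.5), np.float64(330.0)))
tow+ (1, array([0.5042, 0.3772, 0.0943]), array([0.5042, 0.3772, 0.0943]), array([0.5042, 0.3772, 0.0943]), (np.float64(462.0), np.float64(372.0)), (np.float64(462.0), np.float64(372.0)))
tow- (816, array([0.4011, 0.3926, 0.0988]), array([0.3813, 0.378 , 0.094 ]), array([0.4142, 0.4097, 0.1022]), (np.float64(495.87), np.float64(284.66)), (np.float64(496.0), np.float64(280.0)))
0.6422825195260888
shift [-127.3 -112.   126.6] turn [-0.001  -0.0018 -0.    ] rows 7.05 shift after turn [-127.1 -112.1  126.7]
```

View pics/r_wrist.png

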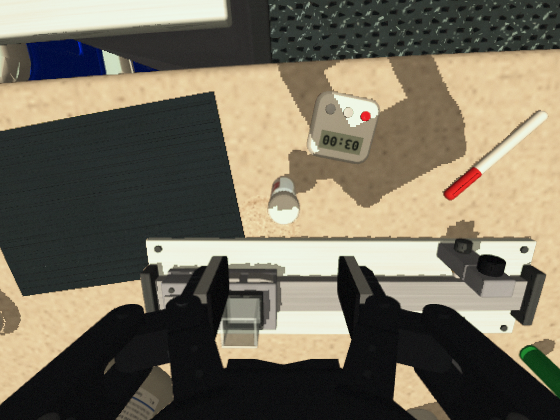

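The vial stands upright at (283,208), away from the stage, timer and mat. Next I go to the post.

Emit:
arm_command --motion "-8 -7 0 0 0 0; -16 -14 0 0 0 0; -22 -20 0 0 0 0; -24 -21 5 0 0 0; -22 -20 10 0 0 0; -18 -15 10 0 0 0; -11 -10 5 0 0 0; -6 -5 0 0 0 0; 0 0 15 0 0 0; 0 0 20 0 0 0; 0 0 20 0 0 0; 0 0 20 0 0 0; 0 0 12 0 0 0; 0 0 7 0 0 0; 0 0 3 0 0 0; 0 0 0 0 0 0; 0 0 0 0 0 0" --jaw 52

```text
time: 12.45
tcp_pos: [0.4409, 0.0859, 0.0727]
eef_rot: [0.088, 3.139, 0.0]
ft_force: [0.2, -0.0, -0.5]
finger_gap: 0.606
finger_force: 0.0
```

```bash
python3 - <<'E'
from h import *
p,d,ci,s=grab("wrist"); 
cv2.imwrite("pics/p1.png",cv2.cvtColor(p,cv2.COLOR_RGB2BGR)); plan([.440,.0855,.071],-.0564); print(s["ft_force"],s["finger_gap"])
E
```

```text
shift [ 0.8 -0.5  1.7] turn [0.0004 0.0015 0.0001] rows 0.07 shift after turn [ 0.8 -0.5  1.7]
[ 0.17618553 -0.02275966 -0.54917579] 0.6059345759542837
```

View pics/p1.png

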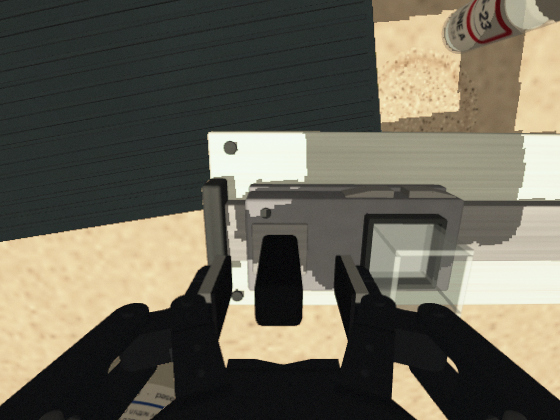

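The post, at (280,280), is centred between the pads at columns 218 and 350. I close on it.

Emit:
arm_command --motion "0 0 0 0 0 0; 0 0 0 0 0 0; 0 0 0 0 0 0; 0 0 0 0 0 0; 0 0 0 0 0 0; 0 0 0 0 0 0; 0 0 0 0 0 0; 0 0 0 0 0 0; 0 0 0 0 0 0; 0 0 0 0 0 0" --jaw 5

```text
time: 13.5
tcp_pos: [0.4406, 0.0859, 0.0723]
eef_rot: [0.089, 3.14, 0.0]
ft_force: [-2.4, -1.2, 5.2]
finger_gap: 0.222
finger_force: 59.1
```

```bash
python3 - <<'E'
from h import *
s=env.read_state(); print(s["finger_gap"],s["ft_force"],s["torque"])
g=np.array([.4585,.391]); y=np.array([.0564,.9984])
for n in("top",):
    p,d,ci,s=grab(n); W=cloud(d,ci); print(tops(W,(.4445,.1545),.035,.083,.1))
print((g-[.4445,.1545])@y, (g-[.4445,.1545])@[.9984,-.0564])
E
```

```text
0.22221622230265492 [-2.39429462 -1.20155543  5.1722089 ] [-0.10813533  0.2446716  -0.13420093]
None
0.23691120000000002 0.0006390000000000111
```

Emit:
arm_command --motion "0 3 0 0 0 0; 0 6 0 0 0 0; 0 10 0 0 0 0; 0 12 0 0 0 0; 0 12 0 0 0 0; 0 12 0 0 0 0; 0 12 0 0 0 0; 0 10 0 0 0 0; 0 6 0 0 0 0; 0 3 0 0 0 0; 0 0 0 0 0 0; 0 0 0 0 0 0"

```text
time: 14.75
tcp_pos: [0.4457, 0.1721, 0.0724]
eef_rot: [0.088, 3.139, 0.001]
ft_force: [1.1, -0.2, 5.8]
finger_gap: 0.22
finger_force: 59.2
```

Forces are small, so I continue.

Emit:
arm_command --motion "0 3 0 0 0 0; 0 6 0 0 0 0; 0 10 0 0 0 0; 0 12 0 0 0 0; 0 14 0 0 0 0; 0 14 0 0 0 0; 0 14 0 0 0 0; 0 14 0 0 0 0; 0 10 0 0 0 0; 0 6 0 0 0 0; 0 3 0 0 0 0; 0 0 0 0 0 0; 0 0 0 0 0 0"

```text
time: 16.05
tcp_pos: [0.452, 0.2777, 0.0724]
eef_rot: [0.089, 3.138, 0.001]
ft_force: [5.9, 0.7, 4.7]
finger_gap: 0.227
finger_force: 59.1
```

```bash
cat > m.py <<'E'
from h import *
y=np.array([.0564,.9984])
p,d,ci,s=grab("wrist"); W=cloud(d,ci); print(s["tcp_pos"],s["ft_force"])
post=s["tcp_pos"][:2]; c=post+.070*y
for nm,q,r,lo,hi in(("cell",c,.03,.083,.1),("tow+",(.516,.389),.03,.094,.106),("tow-",(.4,.3935),.03,.094,.106)):
    t=tops(W,q,r,lo,hi)
    if t: print(nm,t[0],t[1],t[2],t[3])
# clip: along-rail extents, relative
for nm,lat0,lat1,lo,hi in(("cell",-.02,.02,.083,.1),("tow-",-.066,-.044,.094,.106),("tow+",.044,.066,.094,.106)):
    o=W[...,:2]-np.array([.4585,.391]); L=o@[.9984,-.0564]; A=o@y
    m=(L>lat0)&(L<lat1)&(W[...,2]>lo)&(W[...,2]<hi)&(A>-.12)&(A<.05)&(A>-.025 if nm!="cell" else (A>(c-[.4585,.391])@y-.03))
    if m.sum(): print(nm,m.sum(),"along mm",(np.percentile(A[m],[2,98])*1e3).round(1),"mid",(np.percentile(A[m],[2,98]).mean()*1e3).round(1),"lat",(np.percentile(L[m],[2,98])*1e3).round(1))
cv2.imwrite("pics/m%d.png"%(s["time"]*100),cv2.cvtColor(p,cv2.COLOR_RGB2BGR))
E
python3 m.py; ls -t pics|head -1
```

```text
[0.45195272 0.27771222 0.07239818] [5.88774764 0.67173861 4.65073599]
cell 3011 [0.4542 0.3493 0.0884] [0.4378 0.3281 0.083 ] [0.476  0.3671 0.0922]
tow+ 444 [0.5071 0.3958 0.0981] [0.5044 0.3857 0.094 ] [0.5151 0.4034 0.1012]
tow- 1433 [0.4039 0.3819 0.0987] [0.3847 0.3775 0.094 ] [0.4132 0.3896 0.1021]
cell 3011 along mm [-62.  -26.7] mid -44.3 lat [-17.4  17.9]
tow- 1422 along mm [-15.6  -6. ] mid -10.8 lat [-62.8 -45.6]
tow+ 444 along mm [-0.5 13.9] mid 6.7 lat [46.2 53.4]
m1605.png
```

Emit:
arm_command --motion "-0.5 3 0 0 0 0; 0 5 0 0 0 0; 0 6 0 0 0 0; 0 6 0 0 0 0; 0 5 0 0 0 0; 0 4 0 0 0 0; 0 3 0 0 0 0; 0 2 0 0 0 0; 0 0 0 0 0 0; 0 0 0 0 0 0"

```text
time: 17.1
tcp_pos: [0.454, 0.3117, 0.0724]
eef_rot: [0.089, 3.139, 0.002]
ft_force: [3.8, 0.9, 5.7]
finger_gap: 0.225
finger_force: 59.2
```

```bash
python3 m.py; ls -t pics|head -1
```

```text
[0.45402569 0.31166735 0.07241445] [3.78121115 0.90386271 5.72732655]
cell 2990 [0.4563 0.3832 0.0884] [0.4398 0.3623 0.083 ] [0.478  0.4    0.0924]
tow- 4537 [0.4017 0.3926 0.0989] [0.382  0.3783 0.094 ] [0.4145 0.4097 0.1025]
cell 2990 along mm [-27.9   7.3] mid -10.3 lat [-17.3  18. ]
tow- 3985 along mm [-15.   13.5] mid -0.7 lat [-64.8 -45.5]
m1710.png
```

Emit:
arm_command --motion "-0.2 2 0 0 0 0; 0 2 0 0 0 0; 0 1 0 0 0 0; 0 0 0 0 0 0; 0 0 0 0 0 0"

```text
time: 17.65
tcp_pos: [0.4543, 0.3164, 0.0724]
eef_rot: [0.089, 3.14, 0.001]
ft_force: [1.8, -0.8, 6.4]
finger_gap: 0.226
finger_force: 59.4
```

Emit:
arm_command --motion "0 1 0 0 0 0; 0 0 0 0 0 0; 0 0 0 0 0 0"

```text
time: 17.95
tcp_pos: [0.4544, 0.3174, 0.0724]
eef_rot: [0.089, 3.14, 0.001]
ft_force: [1.7, -0.2, 6.9]
finger_gap: 0.224
finger_force: 59.4
```

Emit:
arm_command --motion "0 1 0 0 0 0; 0 0 0 0 0 0; 0 0 0 0 0 0"

```text
time: 18.25
tcp_pos: [0.4544, 0.3186, 0.0724]
eef_rot: [0.089, 3.14, 0.001]
ft_force: [1.8, 1.7, 6.0]
finger_gap: 0.222
finger_force: 59.3
```

Emit:
arm_command --motion "0 1 0 0 0 0; 0 0 0 0 0 0; 0 0 0 0 0 0"

```text
time: 18.55
tcp_pos: [0.4545, 0.3198, 0.0724]
eef_rot: [0.089, 3.14, 0.002]
ft_force: [2.1, 1.0, 6.1]
finger_gap: 0.225
finger_force: 59.3
```

```bash
python3 m.py; ls -t pics|head -1
```

```text
[0.45447217 0.31975484 0.07238173] [2.06284046 1.02032035 6.05124199]
cell 3005 [0.4568 0.3913 0.0883] [0.4403 0.3705 0.083 ] [0.4784 0.4084 0.0927]
tow+ 85 [0.5228 0.3763 0.0981] [0.516  0.3722 0.0941] [0.5372 0.3868 0.1014]
tow- 4502 [0.4018 0.3928 0.099 ] [0.382  0.3784 0.094 ] [0.4147 0.4097 0.1025]
cell 3005 along mm [-19.9  15.4] mid -2.2 lat [-17.2  17.9]
tow- 3956 along mm [-15.1  13.5] mid -0.8 lat [-64.6 -45.5]
tow+ 64 along mm [-15.4 -10.6] mid -13.0 lat [59.3 64.9]
m1855.png
```

Emit:
arm_command --motion "0 0.7 0 0 0 0; 0 0 0 0 0 0; 0 0 0 0 0 0"

```text
time: 18.9
tcp_pos: [0.4545, 0.3205, 0.0724]
eef_rot: [0.089, 3.14, 0.002]
ft_force: [1.8, 2.1, 5.6]
finger_gap: 0.227
finger_force: 59.3
```

Emit:
arm_command --motion "0 0.7 0 0 0 0; 0 0 0 0 0 0; 0 0 0 0 0 0"

```text
time: 19.2
tcp_pos: [0.4546, 0.321, 0.0724]
eef_rot: [0.089, 3.14, 0.001]
ft_force: [1.4, 1.1, 5.9]
finger_gap: 0.227
finger_force: 59.3
```

```bash
python3 m.py; ls -t pics|head -1
```

```text
[0.45456857 0.32096127 0.07238392] [1.43367386 1.12054226 5.93608585]
cell 3010 [0.4569 0.3924 0.0883] [0.4402 0.3717 0.083 ] [0.4783 0.4092 0.0924]
tow+ 111 [0.522  0.3767 0.098 ] [0.5146 0.3722 0.0941] [0.536  0.387  0.1009]
tow- 4490 [0.4018 0.3928 0.099 ] [0.3819 0.3783 0.094 ] [0.4147 0.4095 0.1025]
cell 3010 along mm [-18.6  16.7] mid -1.0 lat [-17.2  18. ]
tow- 3949 along mm [-15.   13.4] mid -0.8 lat [-64.3 -45.5]
tow+ 84 along mm [-15.4  -9.5] mid -12.4 lat [57.4 64.2]
m1920.png
```

Emit:
arm_command --motion "0 0.7 0 0 0 0; 0 0 0 0 0 0; 0 0 0 0 0 0"

```text
time: 19.55
tcp_pos: [0.4546, 0.3215, 0.0724]
eef_rot: [0.089, 3.14, 0.001]
ft_force: [1.6, 0.0, 6.5]
finger_gap: 0.228
finger_force: 59.4
```

Emit:
arm_command --motion "0 0.7 0 0 0 0; 0 0 0 0 0 0; 0 0 0 0 0 0"

```text
time: 19.85
tcp_pos: [0.4546, 0.3221, 0.0724]
eef_rot: [0.089, 3.14, 0.0]
ft_force: [1.7, -1.1, 6.2]
finger_gap: 0.226
finger_force: 59.5
```

Emit:
arm_command --motion "0 0.7 0 0 0 0; 0 0 0 0 0 0; 0 0 0 0 0 0"

```text
time: 20.15
tcp_pos: [0.4547, 0.3225, 0.0724]
eef_rot: [0.089, 3.14, -0.001]
ft_force: [1.1, -3.1, 7.2]
finger_gap: 0.221
finger_force: 59.5
```

Emit:
arm_command --motion "0 -0.9 0 0 0 0; 0 0 0 0 0 0; 0 0 0 0 0 0; 0 0 0 0 0 0; 0 0 0 0 0 0"

```text
time: 20.65
tcp_pos: [0.4546, 0.3219, 0.0724]
eef_rot: [0.089, 3.14, 0.001]
ft_force: [0.8, -0.8, 6.0]
finger_gap: 0.225
finger_force: 59.4
```

```bash
python3 m.py; ls -t pics|head -1; python3 - <<'E'
from h import *
p,d,ci,s=grab("top"); W=cloud(d,ci); q,_,_,_=grab("side")
c=np.hstack([cv2.resize(p[160:310,100:400],(500,250)),cv2.resize(q[150:330,200:380],(250,250))]); cv2.imwrite("pics/fin.png",cv2.cvtColor(c,cv2.COLOR_RGB2BGR))
print(tops(W,(.32,.2045),.035,.08,.1)); print(s["joint_velocities"].round(4),s["ft_force"])
E
```

```text
[0.45461597 0.32191597 0.07238971] [ 0.80693742 -0.81826709  5.95764012]
cell 3000 [0.4569 0.3935 0.0884] [0.4405 0.3727 0.083 ] [0.4784 0.4106 0.0925]
tow+ 131 [0.5218 0.3773 0.0979] [0.5139 0.3721 0.094 ] [0.5366 0.3883 0.1013]
tow- 4494 [0.4018 0.3929 0.099 ] [0.382  0.3784 0.094 ] [0.4146 0.4093 0.1023]
cell 3000 along mm [-17.6  17.7] mid 0.0 lat [-17.2  18. ]
tow- 3952 along mm [-14.9  13.6] mid -0.7 lat [-64.3 -45.5]
tow+ 96 along mm [-15.4  -8.4] mid -11.9 lat [56.7 64.4]
m2065.png
(80, array([0.3194, 0.204 , 0.093 ]), array([0.3059, 0.1915, 0.0841]), array([0.3317, 0.2167, 0.0983]), (np.float64(226.52), np.float64(272.31)), (np.float64(226.5), np.float64(272.5)))
[ 0.0003  0.      0.001   0.0003 -0.0002  0.0009] [ 1.8892717  -0.60424297  7.2013936 ]
```

View pics/fin.png

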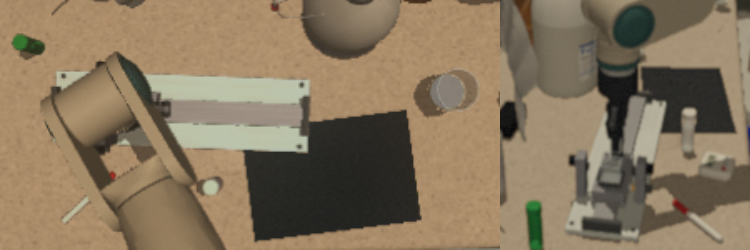

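The vial stands at (210,187), the beaker is undisturbed, and the cell is between the towers. A small trim to the centre of the notch remains.

Emit:
arm_command --motion "0 -0.4 0 0 0 0; 0 0 0 0 0 0; 0 0 0 0 0 0; 0 0 0 0 0 0; 0 0 0 0 0 0; 0 0 0 0 0 0"

```text
time: 21.4
tcp_pos: [0.4546, 0.3217, 0.0724]
eef_rot: [0.089, 3.14, 0.001]
ft_force: [1.7, 1.1, 6.1]
finger_gap: 0.23
finger_force: 59.3
```

```bash
python3 m.py
```

```text
[0.45459495 0.32167112 0.07238469] [1.72325608 1.10166121 6.12677983]
cell 2993 [0.4568 0.3932 0.0884] [0.4402 0.3724 0.083 ] [0.4786 0.4103 0.0924]
tow+ 122 [0.5217 0.377  0.0979] [0.5141 0.3722 0.0941] [0.5358 0.3873 0.1009]
tow- 4498 [0.4017 0.3929 0.099 ] [0.382  0.3784 0.094 ] [0.4146 0.4094 0.1023]
cell 2993 along mm [-18.   17.4] mid -0.3 lat [-17.2  17.9]
tow- 3932 along mm [-14.9  13.6] mid -0.7 lat [-64.3 -45.5]
tow+ 93 along mm [-15.3  -8.7] mid -12.0 lat [57. 64.]
```

The force on the tool is close to zero and the cell is within half a millimetre of the gate's middle. I hand the job in.

```bash
python3 -c "
from h import *
print(env.finish_job())"
```

```text
the job is handed in; nothing more can be done
None
```

I handed the job in: the vial stands upright on the countertop clear of the stage, and the gripper still holds the post with the carriage at rest in the notch, cell within about 0.5 mm of the gate's middle by the wrist camera; no verdict came back.

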